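# Slide the wide price slate into its counter holder

### The job

Take the wider of the two blank price slates out of the wooden rack and slide it down into the leaning pocket of the white display holder until it rests fully home on the pocket's floor, then let go. Leave the narrow slate standing in the rack and do not disturb the cheese wheel, the jar or the brass cow.

Things in the scene. Friction and masses are not known exactly. Their poses are not given: they have to be found in the camera images.
- slate_wide: The wider slate: a dark grey rectangular plate 140 mm wide (its y), 120 mm tall (its z), 8 mm thick (its x), about 0.36 kg (varies 0.7 to 1.3 times). It starts upright on its long edge in one of the rack's two slots, within 0.1 rad of upright. Origin: centre of its bottom edge. Front and back are alike. Grip it across its 8 mm thickness near the middle of its upper edge.
- slate_wide_mid (a point): Centre of the wide slate, 60 mm above its bottom edge; same axes as the slate.
- slate_narrow: The narrow slate, to be left alone: same plate but 90 mm wide (y), 120 mm tall (z), 8 mm thick (x); starts upright in the other slot. Origin: centre of its bottom edge.
- rack: Fixed light wood rack, 150 mm (x) by 160 mm (y), 46 mm high. Two straight slots run along its y, open at both ends, 12 mm wide, centred at x = -45 mm and x = +45 mm; slot floors at z = 10 mm. Which slate is in which slot varies. Origin: centre of underside.
- holder: Fixed white-painted wood display holder: base board 150 mm (x) by 185 mm (y) by 12 mm, carrying the pocket. Origin: centre of its underside. x points to the customer's side (away from the robot at yaw 0).
- pocket: The holder's pocket, open at the top. Origin: centre of its inner floor, at (25, 0, 25) mm in the holder's frame. z runs up along the pocket, leaning 20 degrees from vertical towards the holder's -x; y along the width; x through the thickness. Inside 145 mm wide (y), 12 mm thick (x). Panels 8 mm thick. A slate released part way in slides down by its own weight.
- pocket_mouth (a point): Middle of the pocket's mouth, 58 mm up its z from the floor; same axes as the pocket. Back panel (-x) and side walls are straight to here, the front panel (+x) to 45 mm; above, all have guiding lips 12 mm long flared 35 degrees outward, ending 68 mm above the floor (55 mm in front). A slate that is home stands 62 mm out above this point, 52 mm above the lips.
- cheese_wheel: Bystander: tan round cheese, 150 mm across, 70 mm high, with a white card on a pin reaching 148 mm. Loose. Origin: centre of underside.
- jar: Bystander: amber jar with brass lid, 68 mm across, 85 mm high. Loose. Origin: centre of underside.
- cow: Bystander: small brass cow figure, 100 mm long (y), 34 mm wide (x), 82 mm high. Loose. Origin: on its underside, below the middle of the trunk.
Not all that is in view belongs to the job. Leave any blue or red look-alike of the slate_wide alone.

How it is judged:
By the outcome, as a careful person would: the job done as asked, in the order asked, and still so for the second after the job is handed in, with the robot touching nothing.
It also fails if it takes over 42 s, if anything falls off the work surface, if the arm or the gripper's body presses on something with over 40 N, if the wrist force passes 120 N, or if a joint passes its speed limit or range.

### The arm

A 7-joint arm with a two-finger parallel gripper is mounted at the origin on the work surface. World frame = base frame: x ahead of the robot, y to its left, z up, the work surface at z = 0. Lengths are in mm, angles in rad, forces in N, time in s.
With the tool pointing down it reaches from about 400 to 875 mm from the base axis. Payload 4.4 kg.
Tool frame: the origin (TCP) lies midway between the tips of the shut fingers; the grasp point (between the pads) lies 19 mm behind it; z points along the fingers, y is the line along which they close (so a half turn about z gives the same grasp; the last joint's range is limited). The gripper opens to 85 mm and grips with 20 to 120 N. Pads are 22 mm wide; open, the fingers measure 114 mm over their backs; the gripper's body (76 mm by 85 mm) begins 54 mm behind the grasp point. The pads swing forward as they close: fully open they stand 13 mm farther back than shut.
Start: joints at [-1.271, 0.628, 0.038, 1.517, -0.027, 0.996, -0.02], TCP at [232.48, 607.018, 231.313] pointing down, gripper open.
Joint ranges: [-3.06, 3.06], [-0.37, 2.12], [-1.25, 1.32], [0.18, 2.47], [-1.1, 4.24], [0.23, 1.98], [-2.94, 2.94]. Speed limits (rad/s): [2.57, 2.57, 3.14, 3.14, 3.14, 3.14, 3.14].

### API

Orientations are given as [roll, pitch, yaw] about the fixed x, y, z axes, in that order (R = Rz(yaw) Ry(pitch) Rx(roll)).
In Python, from cell import ctrl gives the robot as it stands.
- The arm moves only by the shell command python3 -m handwheel 'ROWS'. ROWS is JSON, a list of rows, each a list of 3 entries, a list of its own where there are three numbers: the turn, a rotation vector about the tool's x, y, z in degrees, then the shift along the tool's x, y, z in m, then the closure, from 0 (fully open) to 1 (shut). A call has 1 to 5 rows; each row shifts and turns the commanded pose from where the row before left it, along the tool's axes as they then stand; what a row does not reach is not made up. A row lasts 1/12 s, in which the tool goes at most 41.7 mm and 7.16 degrees, less where a joint would pass 70% of its speed; a pose out of reach is approached as far as the arm can. A call is refused whole if a number of a shift passes 0.0417 or a number of a turn 7.16, either way. A call with a gripper value outside its range is refused whole. The fingers move at their own pace and stop on an object; the grip force is fixed at half the most. Time passes only in rows, so rows that do not move let the fingers close. It gives the time, the measured TCP pose, the force, the opening and the grip force at its end, in the units of the state.
- ctrl.read_state(): the state, without advancing time (a new reading comes with each control period).
- ctrl.get_image(name): name is "side" or "top"; returns a dict with "pixels" (420x560x3 uint8, red, green, blue), "fx", "fy", "cx", "cy" (pixels), "k1" (the pictures are not rectified: a ray, as slopes to the right and down, at radius r is drawn at 1 + k1 r^2 times it, then the intrinsics apply), "pose" (4x4, takes a point from camera to world coordinates). Camera axes: x right, y up, looking along -z (the intrinsics and any distortion apply to the point x, -y, -z); pixel columns grow to the right and rows downward; lengths in mm; the calibration is good to about 2 mm. A picture is of the moment at which its call begins. There is no depth.
- ctrl.finish_job(): hands the job in; it is judged then, once.
The state is a dict: "clock": time; "qpos": joint angles; "qd": joint speeds; "tau": joint torques, N m; "eef_pos": TCP position; "tool_rot": TCP orientation; "force": force on the tool from outside, world axes, zero at the start; "torque": the same for the moment, N m; "width": finger opening in mm; "gripper_force": force on a finger pad.
Only numpy, scipy, OpenCV 4.12 (cv2) and the standard library are available. Lean on these libraries where they do the work, as an engineer would, in place of code of your own. Each camera call takes 0.05 s, during which the arm holds its last target. There are 200 camera calls.

## Working session

There is one attempt and no reset: what is moved stays moved. The work goes in short steps, Python scripts to look and compute and a shell command to move; the robot and the scene stay as the last step left them, time stands still between calls to the robot, and variables do not carry over. Pictures are saved under pics/ and viewed, at most 10 in all, crops included, and the job is handed in when it is done.

```bash
mkdir -p pics; ls
cat > h.py <<'E'
import numpy as np, cv2
from cell import ctrl
def grab(n,f=None):
    im=ctrl.get_image(n)
    if f: cv2.imwrite('pics/'+f,im['pixels'][:,:,::-1])
    return im
def ray(im,u,v):
    x=(u-im['cx'])/im['fx'];y=(v-im['cy'])/im['fy'];rd=np.hypot(x,y);r=rd
    for _ in range(30): r=rd/(1+im['k1']*r*r)
    s=r/rd if rd>0 else 1
    P=np.array(im['pose']);d=P[:3,:3]@np.array([x*s,-y*s,-1]);return P[:3,3],d/np.linalg.norm(d)
def onz(im,u,v,z):
    o,d=ray(im,u,v);return o+d*(z-o[2])/d[2]
def proj(im,p):
    P=np.array(im['pose']);c=P[:3,:3].T@(np.array(p,float)-P[:3,3]);x=c[0]/-c[2];y=-c[1]/-c[2]
    k=1+im['k1']*(x*x+y*y);return np.array([im['cx']+im['fx']*x*k,im['cy']+im['fy']*y*k])
E
python3 - <<'E'
from h import *
for n in('top','side'):
    im=grab(n,n+'0.png');print(n,{k:np.round(im[k],3).tolist() for k in im if k!='pixels'})
print(ctrl.read_state())
E
```

```text
pics
top {'fx': 491.757, 'fy': 491.757, 'cx': 281.971, 'cy': 214.507, 'k1': -0.051, 'pose': [[0.029, 0.982, -0.187, 286.463], [-0.999, 0.031, 0.01, -11.454], [0.015, 0.187, 0.982, 1200.261], [0.0, 0.0, 0.0, 1.0]]}
side {'fx': 386.383, 'fy': 386.383, 'cx': 279.838, 'cy': 210.205, 'k1': -0.028, 'pose': [[-0.725, 0.477, -0.496, 103.609], [-0.689, -0.512, 0.513, 392.164], [-0.009, 0.714, 0.7, 657.78], [0.0, 0.0, 0.0, 1.0]]}
{'clock': 0.1, 'qpos': array([-1.27080135,  0.62927351,  0.03844948,  1.51828301, -0.02698074,
        0.99630689, -0.0199932 ]), 'qd': array([ 5.19864143e-04, -2.07163804e-03,  6.19344941e-04, -4.19699993e-03,
       -3.43742399e-03, -3.27873757e-05,  9.49615923e-06]), 'tau': array([ 2.50733414e-03, -5.64537156e+01,  1.23038158e+00, -1.93976158e+01,
        1.13332935e-02,  5.37778586e-03, -4.04085682e-06]), 'eef_pos': array([232.27454452, 606.46832455, 230.46346596]), 'tool_rot': array([-3.13984046e+00,  3.81510281e-05,  2.77581082e+00]), 'force': array([1.09667361, 0.13593995, 0.08938543]), 'torque': array([-0.01633911,  0.01807432, -0.01795309]), 'gripper_force': 0.0, 'width': 85.21784069371894}
```

View pics/top0.png

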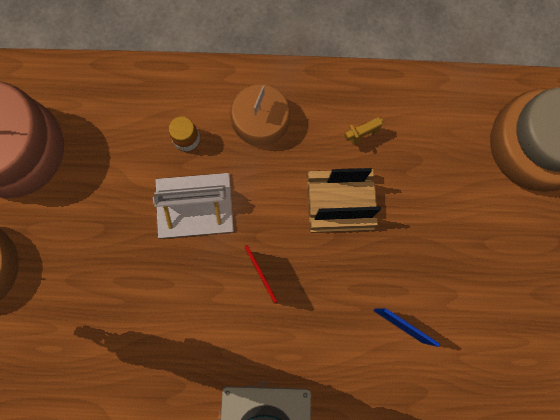

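View pics/side0.png

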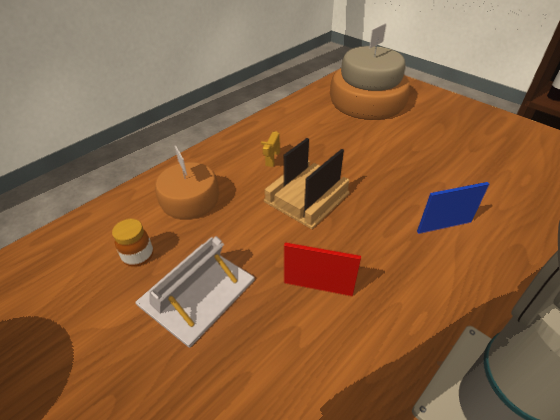

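Top view: the wide slate is in the near slot at (347,214) and the narrow one is at (350,176). The holder board is around (195,206) with its pocket at (190,192). The red and blue look-alikes are at (262,275) and (408,327). The side view agrees. Next I'll take enlarged crops for the corners.

Run:
```python
from h import *
t=cv2.imread('pics/top0.png');s=cv2.imread('pics/side0.png')
def crop(i,x,y,w,h,k): return cv2.resize(np.clip(i[y:y+h,x:x+w].astype(float)*1.5,0,255).astype('u1'),(w*k,h*k),interpolation=cv2.INTER_CUBIC)
a=np.vstack([crop(t,145,165,100,75,4),crop(t,295,160,100,75,4)])
b=np.vstack([crop(s,130,230,133,100,3)[:300,:399],crop(s,255,130,100,100,3)])
b=np.vstack([crop(s,130,230,133,115,3),crop(s,255,135,133,85,3)])
o=np.zeros((600,800,3),'u1');o[:,:400]=a;o[:,400:799]=b
cv2.imwrite('pics/m0.png',o)
for n,i in(('t',t),('s',s)):
    m=((i.max(2)<45)).astype('u1')
    for c in cv2.findContours(m,0,1)[0]:
        if 100<cv2.contourArea(c)<3000: print(n,cv2.contourArea(c),cv2.boundingRect(c),cv2.approxPolyDP(c,2.5,True)[:,0].tolist())
```

```text
Traceback (most recent call last):
ValueError: all the input array dimensions except for the concatenation axis must match exactly, but along dimension 1, the array at index 0 has size 399 and the array at index 1 has size 300
```

Run:
```python
from h import *
t=cv2.imread('pics/top0.png');s=cv2.imread('pics/side0.png')
def crop(i,x,y,w,h,k): return cv2.resize(np.clip(i[y:y+h,x:x+w].astype(float)*1.5,0,255).astype('u1'),(w*k,h*k),interpolation=cv2.INTER_CUBIC)
a=np.vstack([crop(t,145,165,100,75,4),crop(t,295,160,100,75,4)])
b=np.vstack([crop(s,130,230,133,115,3),crop(s,255,135,133,85,3)])
o=np.zeros((600,800,3),'u1');o[:,:400]=a;o[:,400:799]=b
cv2.imwrite('pics/m0.png',o)
for n,i in(('t',t),('s',s)):
    m=((i.max(2)<45)).astype('u1')
    for c in cv2.findContours(m,0,1)[0]:
        if 100<cv2.contourArea(c)<3000: print(n,cv2.contourArea(c),cv2.boundingRect(c),cv2.approxPolyDP(c,2.5,True)[:,0].tolist())
```

```text
t 331.5 (247, 406, 42, 14) [[247, 419], [288, 418], [274, 407], [260, 406], [256, 408], [255, 415]]
t 591.0 (315, 206, 66, 14) [[380, 207], [319, 209], [315, 219], [372, 217]]
t 461.5 (327, 168, 44, 15) [[370, 168], [335, 169], [327, 181], [364, 181]]
s 957.5 (305, 150, 38, 60) [[342, 150], [309, 176], [305, 209], [339, 178]]
s 617.5 (284, 139, 25, 45) [[308, 139], [284, 156], [285, 183], [306, 167]]
s 361.5 (524, 107, 36, 23) [[527, 107], [525, 116], [559, 129], [559, 117]]
s 574.5 (531, 38, 29, 63) [[559, 38], [531, 100], [546, 84], [550, 87], [548, 97], [559, 100], [559, 90], [548, 82], [553, 80], [559, 69]]
```

View pics/m0.png

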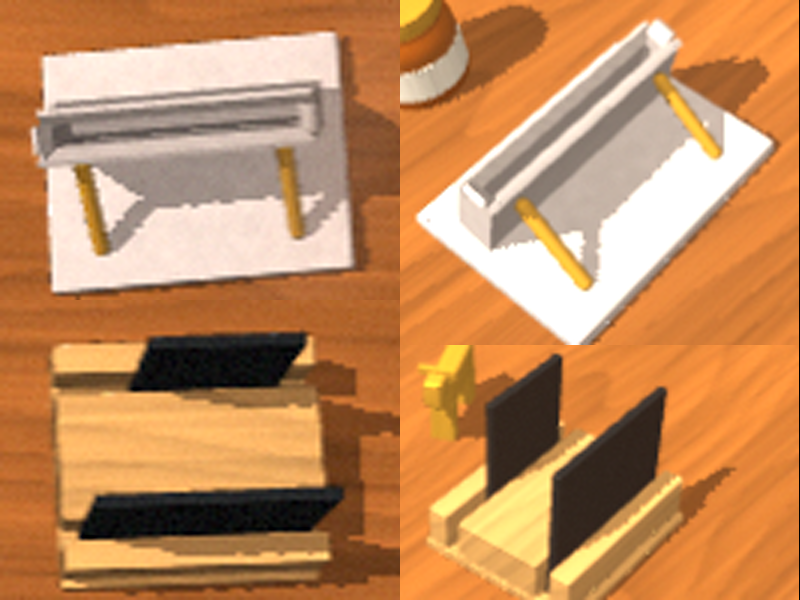

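Run:
```python
from h import *
np.set_printoptions(precision=1,suppress=True)
T=ctrl.get_image('top');S=ctrl.get_image('side')
def tri(a,b):
    o1,d1=ray(T,*a);o2,d2=ray(S,*b)
    t=np.linalg.lstsq(np.c_[d1,-d2],o2-o1,rcond=None)[0];p,q=o1+d1*t[0],o2+d2*t[1]
    return (p+q)/2,np.linalg.norm(p-q)
for n,P,z in(('board',[(158.5,237.7),(233.2,232),(155.7,179.2),(229,173.5)],12),('rack',[(308.2,171.5),(373.2,169.2),(377.2,222),(310.7,227)],46)):
    W=np.array([onz(T,*p,z) for p in P]);c=W.mean(0);r=cv2.minAreaRect(W[:,:2].astype('f4'))
    print(n,W[:,:2].tolist(),'c',c,'size',np.linalg.norm(W[0]-W[1]),np.linalg.norm(W[0]-W[2]),np.linalg.norm(W[0]-W[3]),'ang',r)
print('board side near-left(y+), far',onz(S,137,303,12),onz(S,130+375/3,230+145/3,12),onz(S,130+580/3-400/3,230+340/3,12))
A,e=tri((320,210.5),(306,178.3));B,f=tri((380.5,209.5),(342.7,150.3));print('slate top A',A,e,'B',B,f,np.linalg.norm(A-B))
print('top-plane z130: ',onz(T,320,210.5,130),onz(T,380.5,209.5,130), 'side',onz(S,306,178.3,130),onz(S,342.7,150.3,130))
C,e=tri((155,190.7),(154.3,291));print(C,e)
# pocket lip ends: back(-x) lip upper edge in top picture
print('narrow top z130',onz(T,334,169.5,130),onz(T,371,168.5,130))
```

```text
board [[445.71203436634005, 275.94980454678523], [465.48615575039724, 94.60025771929415], [592.3393816301701, 294.08196464380956], [612.7267845085337, 112.0637781398565]] c [529.1 194.2  12. ] size 182.42443370077322 147.74421882230092 233.99264179993335 ang ((528.9127807617188, 194.3411102294922), (148.26953125, 184.1217803955078), 6.390934944152832)
rack [[614.6862008461774, -83.58789819675597], [625.9175291817328, -242.56204763948756], [495.1189986422688, -251.28597422588334], [478.0931779354963, -92.06233875191849]] c [ 553.5 -167.4   46. ] size 159.37039539143083 205.95863795126763 136.85565406880644 ang ((552.00537109375, -167.31222534179688), (136.85064697265625, 160.54312133789062), 4.0411601066589355)
board side near-left(y+), far [587.1 293.   12. ] [462.6  96.2  12. ] [445.6 272.7  12. ]
slate top A [ 503.8 -105.5  128.1] 3.4442983065733754 B [ 509.8 -241.9  126.5] 1.3719193179523772 136.54337312129985
top-plane z130:  [ 501.9 -106.2  130. ] [ 508.5 -241.5  130. ] side [ 503.9 -102.9  130. ] [ 507.8 -237.5  130. ]
[543.4 272.   76.6] 12.591454593676579
narrow top z130 [ 597.4 -136.6  130. ] [ 602.7 -220.7  130. ]
```

```bash
cat >> h.py <<'E'
from scipy.spatial.transform import Rotation as Ro
def state():
    s=ctrl.read_state();return np.array(s['eef_pos']),Ro.from_euler('xyz',s['tool_rot']),s
def frame(yaw,lean):  # plate frame; lean>0: top leans toward -x
    return Ro.from_euler('z',yaw)*Ro.from_euler('y',-lean)
def tool(F):  # tool pointing down the plate, y = plate x
    X=F.as_matrix();return Ro.from_matrix(np.c_[X[:,1],X[:,0],-X[:,2]])
def plan(p,R,n):
    p0,R0,s=state();w=(R0.inv()*R).as_rotvec();dp=np.array(p)-p0
    print('t',round(s['clock'],2),'pos',p0.round(1),'left',dp.round(1),'turn/row',np.rad2deg(w/n).round(2),'total',np.rad2deg(w).round(1))
    for i in range(n):
        Ri=R0*Ro.from_rotvec(w*i/n);print('  shift m',(Ri.inv().apply(dp/n)/1000).round(4))
E
python3 - <<'E'
from h import *
np.set_printoptions(precision=1,suppress=True)
T=ctrl.get_image('top');S=ctrl.get_image('side')
print('near face z46',onz(T,315,219.2,46),onz(T,373,217,46))
# side: near face bottom corners seen at rack top
print('side z46',onz(S,255+150/3,135+220/3,46),onz(S,255+258/3,135+132/3,46))
m=(cv2.imread('pics/top0.png').max(2)<45)
plan([480,150,230],tool(frame(.06,0)),14)
E
```

```text
near face z46 [ 497.3 -102.    46. ] [ 507.  -241.2   46. ]
side z46 [499.8 -99.6  46. ] [ 502.8 -238.3   46. ]
t 0.3 pos [232.4 606.8 231. ] left [ 247.6 -456.8   -1. ] turn/row [-0.   0.   4.7] total [-0.   0.  65.6]
  shift m [-0. -0.  0.]
  shift m [-0. -0.  0.]
  shift m [-0. -0.  0.]
  shift m [-0. -0.  0.]
  shift m [-0. -0.  0.]
  shift m [-0. -0.  0.]
  shift m [-0. -0.  0.]
  shift m [-0. -0.  0.]
  shift m [-0. -0.  0.]
  shift m [-0.  0.  0.]
  shift m [-0.  0.  0.]
  shift m [-0.  0.  0.]
  shift m [-0.  0.  0.]
  shift m [-0.  0.  0.]
```

```bash
sed -i 's|/n)/1000).round(4))|/n)).round(1).tolist())|; s/shift m/shift mm/' h.py
python3 -m handwheel '[[[0,0,6.5],[-0.0266,-0.0228,0],0],[[0,0,6.5],[-0.029,-0.0196,0],0],[[0,0,6.5],[-0.031,-0.0162,0],0],[[0,0,6.5],[-0.0327,-0.0125,0],0],[[0,0,6.5],[-0.0339,-0.0088,0],0]]'
python3 - <<'E'
from h import *
plan([509,-173,200],tool(frame(.055,-.04)),18)
E
```

```text
clock: 0.72
eef_pos: [316.6, 451.7, 231.4]
tool_rot: [3.141, -0.0, 2.203]
force: [-0.1, -0.4, 0.4]
width: 85.4
gripper_force: 0.0
t 0.72 pos [316.6 451.7 231.4] left [ 192.4 -624.7  -31.4] turn/row [0.12 0.04 1.84] total [ 2.2  0.6 33.1]
  shift mm [-34.3, -11.9, 1.7]
  shift mm [-34.7, -10.8, 1.7]
  shift mm [-35.0, -9.7, 1.7]
  shift mm [-35.3, -8.5, 1.7]
  shift mm [-35.6, -7.4, 1.7]
  shift mm [-35.8, -6.2, 1.7]
  shift mm [-36.0, -5.1, 1.7]
  shift mm [-36.1, -3.9, 1.7]
  shift mm [-36.2, -2.8, 1.7]
  shift mm [-36.3, -1.6, 1.7]
  shift mm [-36.3, -0.4, 1.6]
  shift mm [-36.3, 0.7, 1.6]
  shift mm [-36.3, 1.9, 1.6]
  shift mm [-36.2, 3.1, 1.6]
  shift mm [-36.1, 4.2, 1.5]
  shift mm [-35.9, 5.4, 1.5]
  shift mm [-35.7, 6.5, 1.5]
  shift mm [-35.5, 7.7, 1.4]
```

```bash
python3 -m handwheel '[[[0,0,2],[-0.034,-0.012,0],0],[[0,0,2],[-0.035,-0.011,0],0],[[0,0,2],[-0.035,-0.010,0],0],[[0,0,2],[-0.035,-0.009,0],0],[[0,0,2],[-0.036,-0.007,0],0]]' >/dev/null
python3 -m handwheel '[[[0,0,2],[-0.036,-0.006,0],0],[[0,0,2],[-0.036,-0.005,0],0],[[0,0,2],[-0.036,-0.004,0],0],[[0,0,2],[-0.036,-0.003,0],0],[[0,0,2],[-0.036,-0.002,0],0]]'
python3 - <<'E'
from h import *
plan([509,-173,200],tool(frame(.055,-.04)),9)
E
```

```text
clock: 1.55
eef_pos: [419.8, 103.4, 231.6]
tool_rot: [3.141, -0.0, 1.858]
force: [0.8, 1.0, -0.2]
width: 84.8
gripper_force: 0.0
t 1.55 pos [419.8 103.4 231.6] left [  89.2 -276.4  -31.6] turn/row [0.26 0.03 1.48] total [ 2.3  0.2 13.3]
  shift mm [-32.3, 0.8, 3.5]
  shift mm [-32.2, 1.7, 3.5]
  shift mm [-32.2, 2.5, 3.5]
  shift mm [-32.1, 3.3, 3.4]
  shift mm [-32.0, 4.2, 3.4]
  shift mm [-31.9, 5.0, 3.4]
  shift mm [-31.8, 5.9, 3.3]
  shift mm [-31.6, 6.7, 3.3]
  shift mm [-31.4, 7.5, 3.2]
```

```bash
python3 -m handwheel '[[[0.26,0,1.5],[-0.0323,0.001,0.0035],0],[[0.26,0,1.5],[-0.0323,0.0017,0.0035],0],[[0.26,0,1.5],[-0.032,0.0025,0.0035],0],[[0.26,0,1.5],[-0.032,0.0033,0.0035],0],[[0.26,0,1.5],[-0.032,0.0042,0.0035],0]]' >/dev/null
python3 -m handwheel '[[[0.26,0,1.5],[-0.032,0.005,0.0035],0],[[0.26,0,1.5],[-0.032,0.006,0.0035],0],[[0.26,0,1.5],[-0.031,0.0065,0.003],0],[[0.26,0,1.5],[-0.031,0.007,0.003],0],[[0,0,0],[0,0,0],0]]'
python3 - <<'E'
from h import *
plan([509,-173,190],tool(frame(.055,-.04)),1)
T=grab('top','t1.png')
i=T['pixels'][120:240,290:420,::-1]
cv2.imwrite('pics/t1c.png',cv2.resize(np.clip(i*1.5,0,255).astype('u1'),None,fx=5,fy=5,interpolation=2))
E
```

```text
clock: 2.38
eef_pos: [509.3, -178.2, 200.3]
tool_rot: [-3.103, 0.011, 1.616]
force: [-0.2, -0.6, 0.5]
width: 85.3
gripper_force: 0.0
t 2.38 pos [ 509.3 -178.2  200.3] left [ -0.3   5.2 -10.3] turn/row [ 0.08  0.61 -0.61] total [ 0.1  0.6 -0.6]
  shift mm [5.3, 0.3, 10.2]
```

View pics/t1c.png

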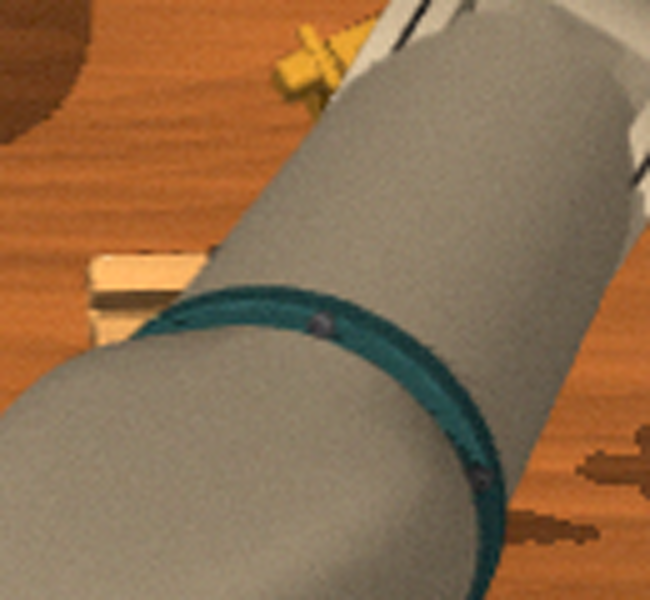

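The arm hides the slate from the top camera, so I'll descend with the wide margin and use the side view.

```bash
python3 -m handwheel '[[[0,0.6,-0.6],[0.0053,0,0.030],0],[[0,0,0],[0,0,0.030],0],[[0,0,0],[0,0,0.030],0],[[0,0,0],[0,0,0.014],0],[[0,0,0],[0,0,0],0]]'
python3 - <<'E'
from h import *
T=grab('side','s1.png')
i=T['pixels'][90:240,240:400,::-1]
cv2.imwrite('pics/s1c.png',cv2.resize(np.clip(i*1.5,0,255).astype('u1'),None,fx=4,fy=4,interpolation=2))
print(proj(T,state()[0]),'crop',(proj(T,state()[0])-[240,90])*4)
E
```

```text
clock: 2.85
eef_pos: [501.1, -162.9, 93.5]
tool_rot: [-3.095, -0.009, 1.635]
force: [-0.8, -0.5, 0.2]
width: 85.4
gripper_force: 0.0
[323.39921924 177.80488554] crop [333.59687696 351.21954216]
```

View pics/s1c.png

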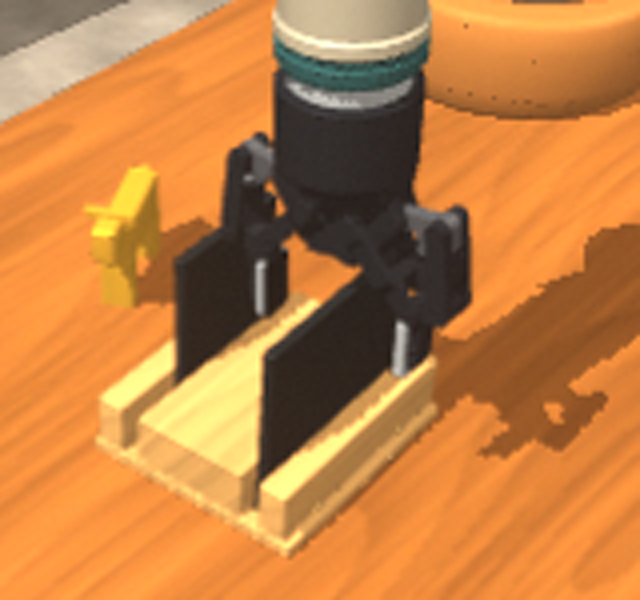

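The side view shows the fingers straddling the wide slate's upper edge. The pads are at crop (262,285) and (402,345), and the slate runs between them. I'll make a small correction and then close.

```bash
python3 -m handwheel '[[[0,0,0],[-0.009,0.006,0],0],[[0,0,0],[0,0,0],0],[[0,0,0],[0,0,0],0.3],[[0,0,0],[0,0,0],0.5],[[0,0,0],[0,0,0],0.6]]'
python3 -m handwheel '[[[0,0,0],[0,0,0],0.7],[[0,0,0],[0,0,0],0.75],[[0,0,0],[0,0,0],0.8],[[0,0,0],[0,0,0],0.85],[[0,0,0],[0,0,0],0.85]]'
```

```text
clock: 3.32
eef_pos: [510.6, -173.8, 96.8]
tool_rot: [-3.102, -0.006, 1.634]
force: [0.6, 0.5, -0.3]
width: 51.7
gripper_force: 0.0
clock: 3.73
eef_pos: [510.2, -173.8, 96.1]
tool_rot: [-3.101, -0.006, 1.634]
force: [0.7, -0.8, 0.2]
width: 13.2
gripper_force: 0.0
```

```bash
python3 -m handwheel '[[[0,0,0],[0,0,0],0.9],[[0,0,0],[0,0,0],0.93],[[0,0,0],[0,0,0],1],[[0,0,0],[0,0,0],1],[[0,0,0],[0,0,0],1]]'
python3 -m handwheel '[[[0,0,0],[0,0,0],1],[[0,0,0],[0,0,-0.005],1],[[0,0,0],[0,0,-0.01],1],[[0,0,0],[0,0,-0.015],1],[[0,0,0],[0,0,-0.015],1]]'
python3 -m handwheel '[[[0,0,0],[0,0,-0.03],1],[[0,0,0],[0,0,-0.03],1],[[0,0,0],[0,0,-0.03],1],[[0,0,0],[0,0,-0.005],1],[[0,0,0],[0,0,0],1]]'
```

```text
clock: 4.15
eef_pos: [510.6, -173.9, 96.1]
tool_rot: [-3.102, -0.006, 1.634]
force: [1.9, 0.0, -0.1]
width: 7.4
gripper_force: 58.4
clock: 4.57
eef_pos: [510.9, -173.7, 141.5]
tool_rot: [-3.098, -0.007, 1.634]
force: [-0.3, 0.3, -4.3]
width: 7.2
gripper_force: 58.8
clock: 4.98
eef_pos: [516.6, -174.7, 238.1]
tool_rot: [-3.105, -0.005, 1.634]
force: [-0.2, 0.2, -4.1]
width: 6.8
gripper_force: 59.0
```

```bash
cat >> h.py <<'E'
H=np.array([528.5,194,0]);YAW=.113
def pk(up,dx=0,dy=0,d=86): # TCP target for slate bottom 'up' mm above the pocket floor
    F=frame(YAW,np.deg2rad(20));fl=H+Ro.from_euler('z',YAW).apply([25,0,25])
    return fl+F.apply([dx,dy,up+d]),tool(F)
E
python3 - <<'E'
from h import *
np.set_printoptions(precision=1,suppress=True)
T=ctrl.get_image('top');S=ctrl.get_image('side')
F=frame(YAW,np.deg2rad(20));fl=pk(0,d=0)[0];print(fl)
for n,q in(('mouth',[0,0,58]),('mouth+y',[0,72.5,58]),('mouth-y',[0,-72.5,58]),('backlip+y',[-13,72.5,68]),('frontlip-y',[13,-72.5,55]),('backlip-y',[-13,-72.5,68])):
    p=fl+F.apply(q);t=proj(T,p);s=proj(S,p);print(n,p,t,(t-[145,165])*4,s,(s-[130,230])*3+[400,0])
plan(*pk(100),16)
E
```

```text
[553.3 196.8  25. ]
mouth [533.6 194.6  79.5] [189.4 197.4] [177.6 129.6] [188.6 267.2] [575.9 111.5]
mouth+y [525.5 266.6  79.5] [158.4 199.9] [ 53.5 139.5] [158.5 293.6] [485.6 190.9]
mouth-y [541.8 122.5  79.5] [220.4 194.9] [301.6 119.7] [215.6 243.5] [656.8  40.4]
backlip+y [509.9 264.9  84.5] [158.1 206. ] [ 52.5 164. ] [163.8 296.6] [501.5 199.9]
frontlip-y [555.  124.   81.1] [220.  189.3] [300.   97.1] [210.7 239.9] [642.   29.7]
backlip-y [526.3 120.8  84.5] [220.6 201. ] [302.3 144. ] [221.1 245.5] [673.4  46.4]
t 5.08 pos [ 514.6 -173.6  235. ] left [-24.5 363.3 -35.2] turn/row [-1.4  0.  -0.2] total [-22.4   0.   -2.9]
  shift mm [22.7, 0.0, 2.4]
  shift mm [22.7, 0.0, 2.4]
  shift mm [22.7, 0.0, 2.4]
  shift mm [22.7, 0.1, 2.4]
  shift mm [22.7, 0.1, 2.4]
  shift mm [22.7, 0.1, 2.4]
  shift mm [22.7, 0.1, 2.4]
  shift mm [22.7, 0.1, 2.4]
  shift mm [22.7, 0.1, 2.4]
  shift mm [22.7, 0.1, 2.4]
  shift mm [22.7, 0.1, 2.4]
  shift mm [22.7, 0.2, 2.4]
  shift mm [22.7, 0.2, 2.4]
  shift mm [22.7, 0.2, 2.4]
  shift mm [22.7, 0.2, 2.4]
  shift mm [22.7, 0.2, 2.4]
```

```bash
python3 -m handwheel '[[[-1.4,0,-0.2],[0.0227,0,0],1],[[-1.4,0,-0.2],[0.0227,0,0],1],[[-1.4,0,-0.2],[0.0227,0,0],1],[[-1.4,0,-0.2],[0.0227,0,0],1],[[-1.4,0,-0.2],[0.0227,0,0],1]]' >/dev/null
python3 -m handwheel '[[[-1.4,0,-0.2],[0.0227,0,0],1],[[-1.4,0,-0.2],[0.0227,0,0],1],[[-1.4,0,-0.2],[0.0227,0,0],1],[[-1.4,0,-0.2],[0.0227,0,0],1],[[-1.4,0,-0.2],[0.0227,0,0],1]]' >/dev/null
python3 -m handwheel '[[[-1.4,0,-0.2],[0.0227,0,0],1],[[-1.4,0,-0.2],[0.0227,0,0],1],[[-1.4,0,-0.2],[0.0227,0,0],1],[[-1.4,0,-0.2],[0.0227,0,0],1],[[-1.4,0,-0.2],[0.0227,0,0],1]]'
python3 - <<'E'
from h import *
plan(*pk(100),4)
T=grab('side','s2.png');t=grab('top','t2.png')
a=T['pixels'][190:340,100:300,::-1];b=t['pixels'][130:280,130:330,::-1]
o=[cv2.resize(np.clip(i*1.5,0,255).astype('u1'),None,fx=2,fy=2,interpolation=2) for i in(a,b)]
cv2.imwrite('pics/m2.png',cv2.resize(np.clip(a*1.5,0,255).astype('u1'),None,fx=4,fy=4,interpolation=2))
p,R,s=state()
for q in([70,0,86],[-70,0,86],[70,0,-34],[-70,0,-34]):
  w=p+R.apply(q);print(q,w.round(1),((proj(T,w)-[100,190])*4).round())
E
```

```text
clock: 6.33
eef_pos: [483.7, 164.9, 235.1]
tool_rot: [2.82, 0.003, 1.685]
force: [0.1, -0.1, -3.3]
width: 7.5
gripper_force: 59.1
t 6.33 pos [483.7 164.9 235.1] left [  6.5  24.7 -35.4] turn/row [-0.39  0.03  0.04] total [-1.6  0.1  0.1]
  shift mm [6.0, -0.6, 9.1]
  shift mm [6.0, -0.7, 9.1]
  shift mm [6.0, -0.7, 9.1]
  shift mm [6.0, -0.8, 9.1]
[70, 0, 86] [500.5 241.4 152.7] [280. 311.]
[-70, 0, 86] [517.7 102.4 153.1] [510. 112.]
[70, 0, -34] [463.  237.1 266.6] [284. 163.]
[-70, 0, -34] [480.2  98.1 267. ] [550. -49.]
```

View pics/m2.png

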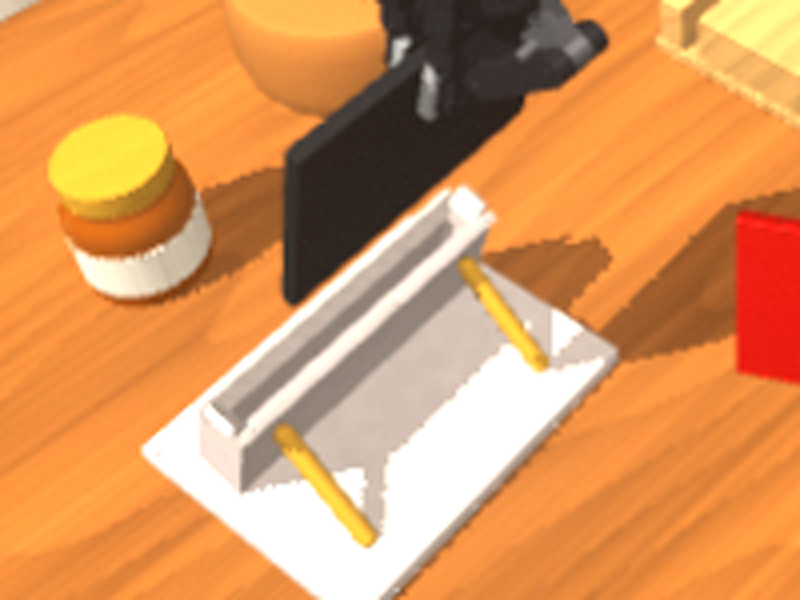

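The side view shows the held slate's bottom corners at crop (290,303) and (521,108), against predictions of (280,311) and (510,112). The slate sits about 5 mm towards -y of the TCP. The pocket mouth centre is at crop (348,310). I'll approach with that correction and look again just above the lips.

Run:
```python
from h import *
plan(*pk(76,dy=5.5),6)
```

```text
t 6.43 pos [482.2 168.8 234.5] left [ 15.4  27.2 -57.3] turn/row [-0.28 -0.01  0.1 ] total [-1.7 -0.   0.6]
  shift mm [4.2, -0.0, 10.0]
  shift mm [4.2, -0.1, 10.0]
  shift mm [4.2, -0.2, 10.0]
  shift mm [4.2, -0.2, 10.0]
  shift mm [4.2, -0.3, 10.0]
  shift mm [4.2, -0.3, 10.0]
```

The TCP was still settling by 4 mm when that picture was taken, so the true grip offset is only about 1 mm. I'll use dy≈1.5.

```bash
python3 -m handwheel '[[[-0.35,0,0.1],[0.0042,0,0.012],1],[[-0.35,0,0.1],[0.0042,0,0.012],1],[[-0.35,0,0.1],[0.0042,0,0.012],1],[[-0.35,0,0.1],[0.0042,-0.0005,0.012],1],[[-0.35,0,0.1],[0.0042,-0.0005,0.012],1]]'>/dev/null
python3 -m handwheel '[[[0,0,0],[0,0,0],1],[[0,0,0],[0,0,0],1],[[0,0,0],[0,0,0],1],[[0,0,0],[0,0,0],1]]'
python3 - <<'E'
from h import *
T=grab('side','s3.png');t=grab('top','t3.png')
plan(*pk(76,dy=1.5),1)
o=np.zeros((600,800,3),'u1')
a=T['pixels'][190:340,110:250,::-1];b=t['pixels'][130:280,130:190+70,::-1]
f=lambda i,k,g:cv2.resize(np.clip(i*g,0,255).astype('u1'),None,fx=k,fy=k,interpolation=2)
a=f(a,4,1.8);b=f(b,4,1.8);o[:,:560]=a;o[:,560:]=b[:,:240]
cv2.imwrite('pics/m3.png',o)
p,R,s=state()
for q in([70,0,86],[-70,0,86],[70,0,-34]):
  w=p+R.apply(q);print(q,w.round(1),((proj(T,w)-[110,190])*4).round(),((proj(t,w)-[130,130])*4).round())
E
```

```text
clock: 7.18
eef_pos: [497.3, 183.6, 189.0]
tool_rot: [2.799, -0.003, 1.679]
force: [0.2, -0.3, -3.8]
width: 7.4
gripper_force: 59.0
t 7.28 pos [497.6 183.8 189.3] left [  0.5   8.2 -12.1] turn/row [-0.35 -0.11 -0.35] total [-0.3 -0.1 -0.4]
  shift mm [8.1, -2.8, 11.9]
[70, 0, 86] [518.8 256.8 108.6] [207. 371.] [118. 280.]
[-70, 0, 86] [533.9 117.7 108.1] [433. 178.] [364. 262.]
[70, 0, -34] [478.7 252.1 221.6] [211. 246.] [ 70. 310.]
```

View pics/m3.png

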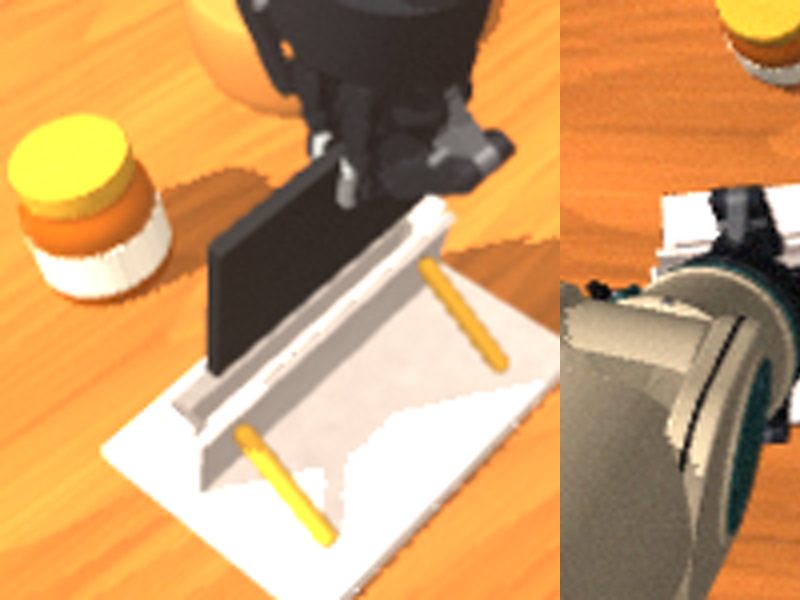

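The slate's lower corner is at crop (211,374), against a predicted (207,371). The mouth centre is at about (314,311), against a predicted (314,309). The model holds, so I'll make the final alignment and then insert while watching the force.

```bash
python3 -m handwheel '[[[-0.3,0,-0.4],[0.0075,-0.0028,0],1],[[0,0,0],[0,0,0.006],1],[[0,0,0],[0,0,0.006],1],[[0,0,0],[0,0,0],1],[[0,0,0],[0,0,0],1]]'
python3 - <<'E'
from h import *
plan(*pk(60,dy=1),1)
E
```

```text
clock: 7.7
eef_pos: [498.1, 191.6, 176.9]
tool_rot: [2.794, -0.001, 1.685]
force: [-1.1, 1.0, -4.0]
width: 7.4
gripper_force: 59.0
t 7.7 pos [498.1 191.6 176.9] left [  5.5   0.6 -14.7] turn/row [-0.08 -0.09  0.05] total [-0.1 -0.1  0. ]
  shift mm [-0.1, 0.2, 15.7]
```

```bash
python3 -m handwheel '[[[0,0,0],[0,0,0.006],1],[[0,0,0],[0,0,0.006],1],[[0,0,0],[0,0,0.005],1],[[0,0,0],[0,0,0],1]]'
python3 -m handwheel '[[[0,0,0],[0,0,0.005],1],[[0,0,0],[0,0,0.005],1],[[0,0,0],[0,0,0],1]]'
python3 - <<'E'
from h import *
plan(*pk(0,dy=1),1);print(ctrl.read_state()['force'],ctrl.read_state()['torque'])
E
```

```text
clock: 8.03
eef_pos: [504.0, 192.3, 160.6]
tool_rot: [2.794, -0.001, 1.685]
force: [0.4, -0.3, -3.9]
width: 7.4
gripper_force: 58.9
clock: 8.28
eef_pos: [509.1, 193.9, 154.2]
tool_rot: [2.798, -0.0, 1.685]
force: [0.0, 0.2, -3.4]
width: 7.2
gripper_force: 59.0
t 8.28 pos [509.1 193.9 154.2] left [ 14.9   0.6 -48.4] turn/row [-0.31 -0.03  0.07] total [-0.3 -0.   0.1]
  shift mm [-1.1, -2.3, 50.6]
[ 0.03901024  0.22935186 -3.44315346] [-0.08449974  0.65453326  0.00394575]
```

```bash
python3 -m handwheel '[[[-0.2,0,0],[-0.0005,-0.001,0.005],1],[[0,0,0],[0,0,0.005],1],[[0,0,0],[0,0,0.005],1],[[0,0,0],[0,0,0],1]]'
python3 -m handwheel '[[[0,0,0],[0,0,0.005],1],[[0,0,0],[0,0,0.005],1],[[0,0,0],[0,0,0.003],1],[[0,0,0],[0,0,0],1]]'
python3 - <<'E'
from h import *
plan(*pk(0,dy=1),1);print(ctrl.read_state()['force'],ctrl.read_state()['torque'])
E
```

```text
clock: 8.62
eef_pos: [515.2, 195.5, 145.0]
tool_rot: [2.806, 0.004, 1.684]
force: [0.2, -0.6, -5.1]
width: 7.3
gripper_force: 59.0
clock: 8.95
eef_pos: [519.6, 196.3, 135.9]
tool_rot: [2.816, 0.006, 1.683]
force: [-2.5, -2.4, -6.6]
width: 7.3
gripper_force: 59.0
t 8.95 pos [519.6 196.3 135.9] left [  4.4  -1.8 -30.1] turn/row [-1.36  0.34  0.09] total [-1.4  0.3  0.1]
  shift mm [-2.1, -5.7, 29.8]
[-2.47664305 -2.41401927 -6.64031668] [-0.55043573  1.77529033  0.09432808]
```

Run:
```python
from h import *
s=ctrl.read_state();print(s['qpos'].round(3),s['tau'].round(1))
S=grab('side','s4.png')
p,R,_=state()
for q in([70,0,86],[-70,0,86],[70,0,-34],[-70,0,-34]):print(((proj(S,p+R.apply(q))-[110,190])*4).round())
cv2.imwrite('pics/m4.png',cv2.resize(np.clip(S['pixels'][190:340,110:250,::-1]*1.8,0,255).astype('u1'),None,fx=4,fy=4,interpolation=2))
```

```text
[-0.877  0.615  0.573  2.18  -1.098  0.235  0.725] [  0.  -46.3   8.3 -14.8  -0.8  -2.4  -0.2]
[187. 431.]
[402. 240.]
[181. 322.]
[428. 116.]
```

View pics/m4.png

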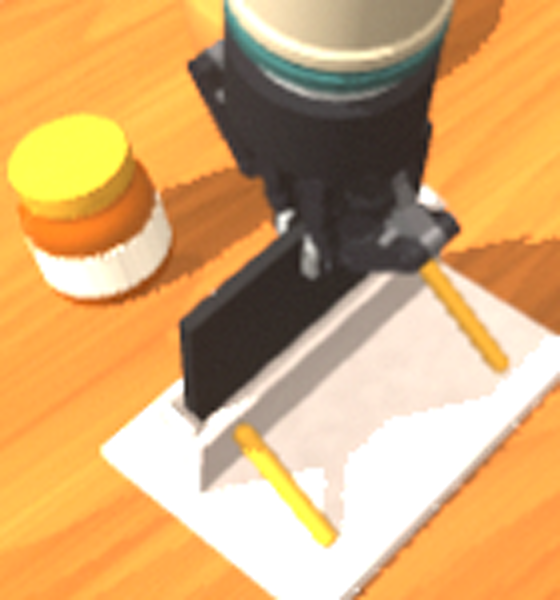

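The slate is well inside the pocket: its lower corner disappears behind the lip at crop (203,415), with the bottom about 30 mm above the floor. Joints 5 and 6 are at their range ends, which explains the stalled descent. I'll open slightly so the slate slides home between the pads.

```bash
python3 -m handwheel '[[[0,0,0],[0,0,0],0.9],[[0,0,0],[0,0,0],0.85],[[0,0,0],[0,0,0],0.82],[[0,0,0],[0,0,0],0.8],[[0,0,0],[0,0,0],0.8]]'
python3 -m handwheel '[[[0,0,0],[0,0,0],0.7],[[0,0,0],[0,0,0],0.6],[[0,0,0],[0,0,0],0.6],[[0,0,0],[0,0,0],0.6],[[0,0,0],[0,0,0],0.6]]'
python3 - <<'E'
from h import *
s=ctrl.read_state();print(s['qpos'].round(3),s['force'].round(1))
S=grab('side','s5.png')
F=frame(YAW,np.deg2rad(20));fl=pk(0,d=0)[0]
for q in([-4,70,120],[-4,-70,120],[-4,70,68]):print(((proj(S,fl+F.apply(q))-[110,190])*4).round())
cv2.imwrite('pics/m5.png',cv2.resize(np.clip(S['pixels'][190:340,110:250,::-1]*1.8,0,255).astype('u1'),None,fx=4,fy=4,interpolation=2))
E
```

```text
clock: 9.42
eef_pos: [522.5, 197.4, 138.2]
tool_rot: [2.81, 0.005, 1.683]
force: [-0.9, 0.0, -0.2]
width: 16.8
gripper_force: 0.3
clock: 9.83
eef_pos: [521.6, 197.0, 137.5]
tool_rot: [2.811, 0.005, 1.683]
force: [0.5, -0.2, 0.5]
width: 34.0
gripper_force: 0.0
[-0.877  0.613  0.573  2.178 -1.099  0.233  0.725] [ 0.5 -0.2  0.5]
[207. 364.]
[442. 161.]
[205. 409.]
```

View pics/m5.png

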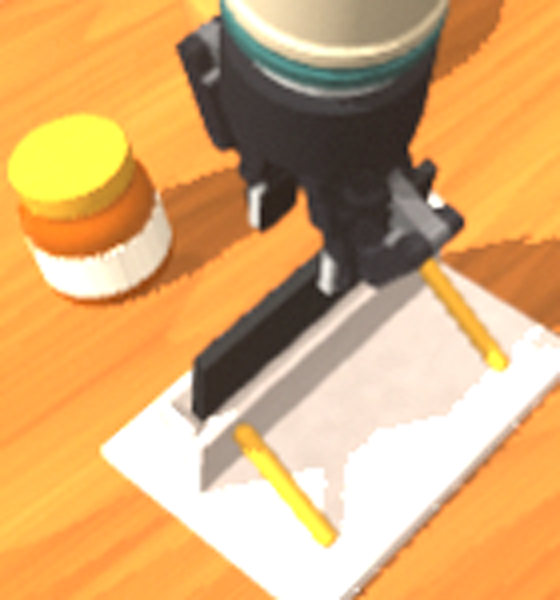

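The slate has slid down. Its upper corner is at crop (195,360), about the predicted home height of 364. I'll retreat straight back along the tool axis and check.

```bash
python3 -m handwheel '[[[0,0,0],[0,0,-0.01],0.5],[[0,0,0],[0,0,-0.015],0.5],[[0,0,0],[0,0,-0.02],0.5],[[0,0,0],[0,0,-0.025],0.5],[[0,0,0],[0,0,-0.025],0.5]]'
python3 -m handwheel '[[[0,0,0],[0,0,-0.03],0.5],[[0,0,0],[0,0,-0.03],0.5],[[0,0,0],[-0.035,0,-0.02],0.5],[[0,0,0],[-0.035,0,0],0.5],[[0,0,0],[-0.035,0,0],0.5]]'
python3 -m handwheel '[[[0,0,0],[-0.04,0,0],0.5],[[0,0,0],[-0.04,0,0],0.5],[[0,0,0],[-0.04,0,0],0.5],[[0,0,0],[-0.03,0,0],0.5],[[0,0,0],[0,0,0],0.5]]'
python3 - <<'E'
from h import *
S=grab('side','s6.png');t=grab('top','t6.png')
F=frame(YAW,np.deg2rad(20));fl=pk(0,d=0)[0]
for q in([-4,70,120],[-4,-70,120],[0,0,120]):
    w=fl+F.apply(q);print(((proj(S,w)-[110,190])*4).round(),((proj(t,w)-[145,150])*3).round())
o=np.zeros((600,800,3),'u1');f=lambda i,k:cv2.resize(np.clip(i*1.6,0,255).astype('u1'),None,fx=k,fy=k,interpolation=2)
o[:480,:520]=f(S['pixels'][190:310,110:240,::-1],4);o[:300,520:]=f(t['pixels'][150:250,145:239,::-1],3)[:,:280]
o[300:600,520:]=cv2.resize(t['pixels'][60:280,140:400,::-1],(280,300-0));cv2.imwrite('pics/m6.png',o)
E
```

```text
clock: 10.3
eef_pos: [490.2, 193.5, 227.9]
tool_rot: [2.813, 0.006, 1.682]
force: [1.0, 1.0, -0.3]
width: 42.8
gripper_force: 0.0
clock: 10.72
eef_pos: [477.0, 87.5, 304.6]
tool_rot: [2.81, 0.005, 1.688]
force: [0.7, 0.8, 0.8]
width: 43.1
gripper_force: 0.0
clock: 11.13
eef_pos: [494.0, -71.2, 306.0]
tool_rot: [2.808, 0.009, 1.669]
force: [0.6, -0.7, -0.2]
width: 42.8
gripper_force: 0.0
[207. 364.] [ 27. 166.]
[442. 161.] [217. 151.]
[325. 250.] [121. 153.]
```

View pics/m6.png

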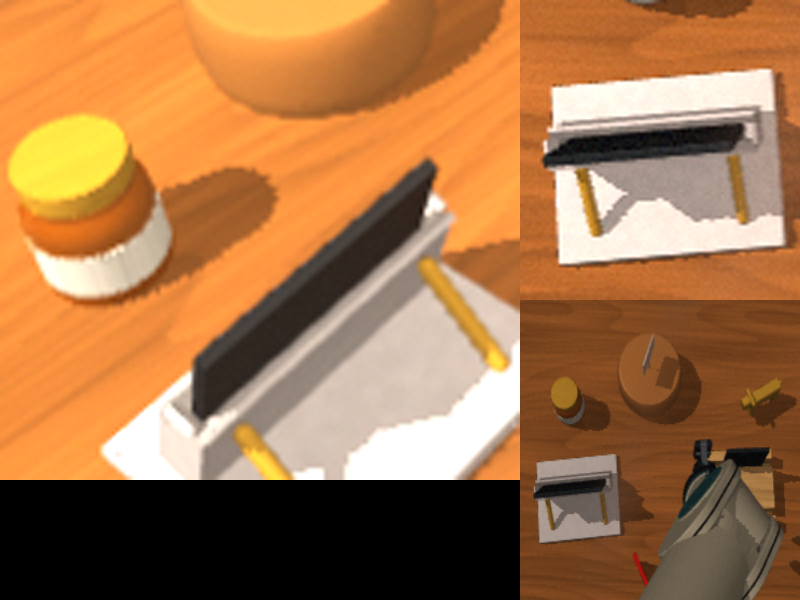

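The slate stands in the pocket, and the cheese, jar, cow and narrow slate are untouched. Before handing in I'll check its top edge numerically against the home position.

Run:
```python
from h import *
F=frame(YAW,np.deg2rad(20));fl=pk(0,d=0)[0]
ims={'side':(ctrl.get_image('side'),(150,220,80,85)),'top':(ctrl.get_image('top'),(145,180,90,40))}
for n,(im,(x,y,w,h)) in ims.items():
    i=im['pixels'][y:y+h,x:x+w];m=(i.max(2)<50).astype('u1')
    c=max(cv2.findContours(m,0,1)[0],key=cv2.contourArea);print(n,(cv2.approxPolyDP(c,2,True)[:,0]+[x,y]).tolist())
    for up in(120,128):
        for q in([-4,70,up],[4,70,up],[-4,-70,up],[4,-70,up]):print('  ',q,proj(im,fl+F.apply(q)).round(1))
print(ctrl.read_state()['force'].round(1))
```

```text
side [[217, 231], [159, 280], [160, 294], [214, 246]]
   [-4, 70, 120] [161.8 280.9]
   [4, 70, 120] [158.3 277.6]
   [-4, -70, 120] [220.6 230.2]
   [4, -70, 120] [217.5 227.4]
   [-4, 70, 128] [161.8 279. ]
   [4, 70, 128] [158.4 275.7]
   [-4, -70, 128] [221.2 228.1]
   [4, -70, 128] [218.  225.3]
top [[218, 191], [161, 196], [153, 205], [212, 200], [216, 198]]
   [-4, 70, 120] [154.  205.2]
   [4, 70, 120] [153.6 201.7]
   [-4, -70, 120] [217.2 200.2]
   [4, -70, 120] [216.9 196.6]
   [-4, 70, 128] [153.2 205.8]
   [4, 70, 128] [152.8 202.2]
   [-4, -70, 128] [216.9 200.7]
   [4, -70, 128] [216.5 197.1]
[ 0.2  0.5 -1.1]
```

The side view puts both upper corners, (159,280) and (217,231), level and no higher than the home prediction. The slate is fully down and the robot is clear, so I'm handing in.

```bash
python3 -c "
from cell import ctrl
print(ctrl.finish_job())"
```

```text
the job is handed in; nothing more can be done
None
```

The wide slate was released about 30 mm above the pocket floor because two joints reached their range limits, and it slid down to rest at the home height in both camera views; the narrow slate, cheese wheel, jar and cow were left undisturbed, and the job was handed in at about 11 s of 42 s.

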